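Tip two specimen crates, push the stamped one to the dispatch line

ROBOT

A 6-joint arm with a two-finger parallel gripper is mounted at the origin on the work surface. World frame = base frame: x ahead of the robot, y to its left, z up, the work surface at z = 0. Lengths are in mm, angles in rad, forces in N, time in s.
With the tool pointing down it reaches from about 350 to 875 mm from the base axis. Payload 4.2 kg.
Tool frame: the origin (TCP) lies midway between the tips of the shut fingers; the grasp point (between the pads) lies 19 mm behind it; z points along the fingers, y is the line along which they close (so a half turn about z gives the same grasp; the last joint's range is limited). The gripper opens to 85 mm and grips with 20 to 120 N. Pads are 22 mm wide; open, the fingers measure 114 mm over their backs; the gripper's body (76 mm by 85 mm) begins 54 mm behind the grasp point. The pads swing forward as they close: fully open they stand 13 mm farther back than shut.
Start: joints at [1.503, 0.385, 0.008, 0, -1.194, -0.259], TCP at [200.601, 591.911, 207.312] pointing down, gripper open.
Joint ranges: [-3.14, 3.14], [-1.21, 2.06], [-1.07, 1.41], [-3.16, 2.05], [-2.99, -0.16], [-3.1, 3.1]. Speed limits (rad/s): [2.79, 2.79, 3.14, 3.14, 3.14, 3.14].

INTERFACE

Orientations are given as a unit quaternion [x, y, z, w].
In Python, from bench import arm, eyes, nets gives the robot as it stands.
- The arm moves only by the tool apply_moves, never from a script. Its arguments are lists of equal length, an entry for each row: "delta_rot": the turn, a rotation vector about the tool's x, y, z as a fraction of full scale, a list of three; "xyz": the shift along the tool's x, y, z as a fraction of full scale, a list of three; "hand": the gripper command: -1 is fully open, 1 is shut, values between are in proportion. In form: {"delta_rot": [[ax, ay, az], ...], "xyz": [[dx, dy, dz], ...], "hand": [hand, ...]}. A call has 1 to 20 rows; each row shifts and turns the commanded pose from where the row before left it, along the tool's axes as they then stand; what a row does not reach is not made up. Full scale, the value 1, is 0.025 m for a shift and 6 degrees for a turn. A row lasts 1/12 s, in which the tool goes at most 41.7 mm and 7.16 degrees, less where a joint would pass 70% of its speed; a pose out of reach is approached as far as the arm can. A call with a number of a shift or a turn outside -1 to 1 is refused whole. A call with a gripper value outside its range is refused whole. The fingers move at their own pace and stop on an object; the grip force is fixed at half the most. Time passes only in rows, so rows that do not move let the fingers close. It gives the time, the measured TCP pose, the force, the opening and the grip force at its end, in the units of the state.
- arm.read_state(): the state, without advancing time (a new reading comes with each control period).
- eyes.get_image(name): name is "side" or "top"; returns a dict with "frame" (420x560x3 uint8, red, green, blue), "range_z" (420x560 float32, mm along the optical axis (not along the pixel's ray), 0 where there is no reading), "camera_matrix" (3x3 intrinsics, pixels), "R" (3x3) and "t" (3): a world point X has camera coordinates R X + t. Camera axes: x right, y down, z forward; pixel columns grow to the right and rows downward; lengths in mm; the calibration is good to about 2 mm. A picture is of the moment at which its call begins.
- arm.job_done(): hands the job in; it is judged then, once.
Trained networks look in a picture, given as the dict that the camera call returned (one of the last four; its "shot" number tells which), for a name from the list of things; names that differ only in an ending like _2 or _b are one class to them, and where a whole thing is asked for, a point or a joint stands for the part that bears it (a point fixed in the world has none). Each returns a list of dicts, best first, with "score" (0 to 1); they miss things now and then, are a little off and sometimes report something else, mostly with a low value. They report only what shows in the picture. A call takes as long as a camera call.
- nets.look_for(name, picture): "bbox" ([left, top, right, bottom] in pixels, round what is visible of it).
- nets.masks_of(name, picture): "region" (420x560 bool, what is visible of it) and "bbox" ([left, top, right, bottom] in pixels, round what is visible of it).
The state is a dict: "clock": time; "joints": joint angles; "joint_vel": joint speeds; "joint_efforts": joint torques, N m; "position": TCP position; "ee_rot": TCP orientation; "contact_force": force on the tool from outside, world axes, zero at the start; "wrist_torque": the same for the moment, N m; "gripper_width": finger opening in mm; "grasp_force": force on a finger pad.
Only numpy, scipy, OpenCV 4.12 (cv2) and the standard library are available. Lean on these libraries where they do the work, as an engineer would, in place of code of your own. Each camera call takes 0.05 s, during which the arm holds its last target. There are 200 camera calls.

TASK

Without gripping or lifting anything, tip both closed specimen crates over towards the robot with the fingertips, so that each lies on its near long side and its underside shows. Only then push the one with the round stamp underneath, lying as it is, away from the robot until the whole foot of its stamped face stands on the black tape of the dispatch line, neither short of it nor over it. Leave the other crate lying where it was tipped, and leave the bottles, dishes and loop block alone.

Things in the scene. Friction and masses are not known exactly. Their poses are not given: they have to be found in the camera images.
- crate_1: one of two like closed crates of white plastic, clips at both ends: 110 mm deep (x), 180 mm long (y), 120 mm tall (z). Origin: centre of the underside, z up through the lid; -x faces the robot at the start, within 0.2 rad. 0.35 to 0.6 kg, centre of mass 52 mm above the underside. Stands on grippy rubber strips (friction 0.7 to 1.1) just inside the bottom edges of its long sides
- crate_2: like crate_1. Pushed near the top of its far side, either crate tips instead of sliding, balances at about 45 degrees, then falls onto its near side by itself. So laid it is 110 mm high, lid towards the robot, underside away; it then slides on bare plastic (friction 0.5 to 0.7) and stays down if pushed on the lid below 60 mm height
- crate_1_left (a point): the left end (as seen from the robot) of the crate's near bottom edge, at z = 0: the edge about which crate_1 tips towards the robot; once it lies, the foot of its underside, far from the robot. 180 mm from the other end
- crate_1_right (a point): the right end (as seen from the robot) of the crate's near bottom edge, at z = 0: the edge about which crate_1 tips towards the robot; once it lies, the foot of its underside, far from the robot. 180 mm from the other end
- crate_2_left (a point): the left end (as seen from the robot) of the crate's near bottom edge, at z = 0: the edge about which crate_2 tips towards the robot; once it lies, the foot of its underside, far from the robot. 180 mm from the other end
- crate_2_right (a point): the right end (as seen from the robot) of the crate's near bottom edge, at z = 0: the edge about which crate_2 tips towards the robot; once it lies, the foot of its underside, far from the robot. 180 mm from the other end
- stamp (a point): centre of the round black ink stamp (a ring 78 mm across and 12 mm broad, with an 18 mm bar through it along the crate) in the middle of the underside of the one crate that is stamped; nothing shows of it until that crate is tipped. The other underside is blank
- line: the dispatch line: a strip of black tape on the bench, flat, 40 mm wide (its x, which points away from the robot) and 620 mm long (its y), beyond the crates. Origin: its centre
- reagent: amber glass reagent bottle, 44 mm across, 100 mm tall; bystander, loose. Origin: centre of its underside
- alcohol: white plastic bottle, 60 mm across, 160 mm tall; bystander, loose. Origin: centre of its underside
- dish_stack: stack of four red culture dishes that holds together, 90 mm across, 64 mm tall; bystander, loose. Origin: centre of its underside
- loop_block: wooden block 50 x 90 x 50 mm with four thin wire loops standing in it, 160 mm tall in all; bystander, loose. Origin: centre of its underside

How it is judged (in metres and radians):
On the way:
1. both crates lie on their near long side, undersides away from the robot, the stamped one still short of the line (angle between crate_1's own z axis and vertical between 1.48 and 1.66 rad and height (world z) of each of crate_1_left, crate_1_right, crate_2_left, crate_2_right below 0.012 m and angle between crate_2's own z axis and vertical between 1.48 and 1.66 rad and x of each of crate_1_left, crate_1_right in the frame of line below -0.03 m), for 0.2 s.
At the end, for the whole second after the job is handed in: the stamped crate lies on its near long side with both ends of the foot of its underside on the 40 mm tape (within 22 mm of its middle); the other lies on its near long side, short of the tape and its foot within 90 mm of where it stood; all at rest, bystanders upright (angle between crate_1's own z axis and vertical between 1.48 and 1.66 rad and height (world z) of each of crate_1_left, crate_1_right, crate_2_left, crate_2_right below 0.012 m and linear speed of each of crate_1, crate_2 below 0.02 m/s and angular speed of each of crate_1, crate_2 below 0.1 rad/s and x of crate_1_left in the frame of line between -0.022 and 0.022 m and x of crate_1_right in the frame of line between -0.022 and 0.022 m and angle between crate_2's own z axis and vertical between 1.48 and 1.66 rad and z of crate_1 in the frame of line above 0.03 m and distance of each of crate_2_left, crate_2_right from where it was at the start of the episode below 0.09 m and x of each of crate_2_left, crate_2_right in the frame of line below -0.03 m and angle between each of reagent, alcohol, dish_stack, loop_block's own z axis and vertical below 0.1 rad); the robot touches nothing.
It fails at once if crate_1 is lifted, carried or tipped the wrong way (both ends of its near bottom edge more than 30 mm off the bench) (height (world z) of each of crate_1_left, crate_1_right above 0.03 m).
It fails at once if crate_2 is lifted, carried or tipped the wrong way (both ends of its near bottom edge more than 30 mm off the bench) (height (world z) of each of crate_2_left, crate_2_right above 0.03 m).
It fails at once if a bottle, the dish stack or the loop block is moved by more than 30 mm or tipped (distance of any of reagent, alcohol, dish_stack, loop_block from where it was at the start of the episode above 0.03 m or angle between any of reagent, alcohol, dish_stack, loop_block's own z axis and vertical above 0.35 rad).
It also fails if it takes over 72 s, if anything falls off the work surface, if the arm or the gripper's body presses on something with over 40 N, if the wrist force passes 120 N, or if a joint passes its speed limit or range.

## Working session

There is one attempt and no reset: what is moved stays moved. The work goes in short steps, Python scripts to look and compute and a tool call to move; the robot and the scene stay as the last step left them, time stands still between calls to the robot, and variables do not carry over. Pictures are saved under pics/ and viewed, at most 10 in all, crops included, and the job is handed in when it is done.

Besides the shell and the picture viewer there is one more tool, called after "Call:" as a command line: name --argument value ..., lists and objects as JSON in quotes. apply_moves: Moves the arm, as the interface text tells. Its arguments: {"type":"object","properties":{"delta_rot":{"type":"array"},"xyz":{"type":"array"},"hand":{"type":"array"}},"required":["delta_rot","xyz","hand"]}

```bash
mkdir -p pics; cat > h.py <<'E'
import numpy as np, cv2
from bench import arm, eyes, nets
def cloud(p):
    K=p["camera_matrix"];z=p["range_z"].astype(float);v,u=np.mgrid[:420,:560]
    c=np.stack([(u-K[0,2])/K[0,0]*z,(v-K[1,2])/K[1,1]*z,z],-1)
    return (c-p["t"])@p["R"]   # R^T(c-t)
def save(p,n): cv2.imwrite(f"pics/{n}.png",p["frame"][...,::-1])
E
python3 - <<'E'
from h import *
np.set_printoptions(precision=1,suppress=True)
ims=[]
for cam in("top","side"):
    p=eyes.get_image(cam);C=cloud(p);ims.append(p["frame"]);ok=p["range_z"]>0
    print(cam,"campos",-p["R"].T@p["t"])
    for n in("crate_1","line","reagent","alcohol","dish_stack","loop_block"):
        for r in nets.masks_of(n,p):
            if r["score"]<.3: continue
            X=C[r["region"]&ok]
            if len(X)<20: continue
            print(n,round(r["score"],2),np.array(r["bbox"]),"lo",np.percentile(X,3,axis=0),"hi",np.percentile(X,97,axis=0))
            if n=="crate_1":
                T=X[abs(X[:,2]-120)<8]
                if len(T)>50: print("  top rect",cv2.minAreaRect(T[:,:2].astype(np.float32)),len(T))
            if n=="line": print("  rect",cv2.minAreaRect(X[:,:2].astype(np.float32)))
cv2.imwrite("pics/a.png",cv2.resize(np.vstack(ims),(448,600) if 0 else (400,600))[...,::-1])
save({"frame":ims[0]},"top0");save({"frame":ims[1]},"side0")
print(arm.read_state())
E
```

```text
top campos [ 428.4   -0.2 1145.1]
crate_1 0.89 [159.5 163.3 255.  237.6] lo [553.1  69.3  52.7] hi [666.5 240.8 124.2]
  top rect ((613.9625244140625, 157.945068359375), (184.6260223388672, 109.83045196533203), 80.27658081054688) 4352
crate_1 0.73 [305.  167.4 398.9 229.1] lo [ 559.8 -239.9   59.8] hi [672.  -69.  124.3]
  top rect ((620.3428955078125, -155.94561767578125), (110.80878448486328, 184.29176330566406), 8.734707832336426) 4337
line 0.62 [145.6 137.6 410.6 162.9] lo [ 716.1 -280.8   -3.6] hi [772.  298.8   4.9]
  rect ((743.7536010742188, 8.58856201171875), (44.885589599609375, 620.533935546875), 2.9982852935791016)
reagent 0.59 [ 99.1 187.  123.9 212.9] lo [601.  359.4   5.4] hi [640.1 394.1 102.6]
alcohol 0.56 [ 98.5 236.7 143.3 262.9] lo [476.9 313.9  12.6] hi [529.4 355.9 161.6]
dish_stack 0.76 [422.8 186.6 471.1 231.4] lo [ 567.6 -412.2   14.9] hi [ 646.9 -330.4   67.1]
loop_block 0.9 [415.  257.6 472.3 289.5] lo [ 432.5 -402.9    2.5] hi [ 496.5 -313.   118.2]
loop_block 0.58 [146.9 139.1 411.2 163.1] lo [ 717.7 -282.    -3.6] hi [771.6 297.7   4.9]
side campos [1211
[... 782 characters left out ...]
161.2]
dish_stack 0.74 [130.5 246.6 173.4 293.6] lo [ 572.4 -415.2    4.4] hi [ 654.5 -336.3   67.9]
loop_block 0.85 [114.9 209.1 153.8 250.8] lo [ 441.7 -405.6    7.9] hi [ 502.4 -315.8   80.4]
loop_block 0.55 [291.9 135.2 372.1 209.1] lo [559.1  63.    8.8] hi [680.6 236.7 124.4]
{'clock': 0.7, 'joints': array([ 1.5,  0.4,  0. , -0. , -1.2, -0.3]), 'joint_vel': array([-0., -0., -0.,  0., -0., -0.]), 'joint_efforts': array([ -0. , -39.2,  18.9,   4.2,  -0. ,  -0. ]), 'position': array([200.6, 591.9, 207.3]), 'ee_rot': array([ 1. , -0.2, -0. , -0. ]), 'contact_force': array([-0.1, -0.1,  1. ]), 'wrist_torque': array([-0.1,  0. , -0. ]), 'grasp_force': 0.0, 'gripper_width': 85.28989854538447}
```

View pics/top0.png

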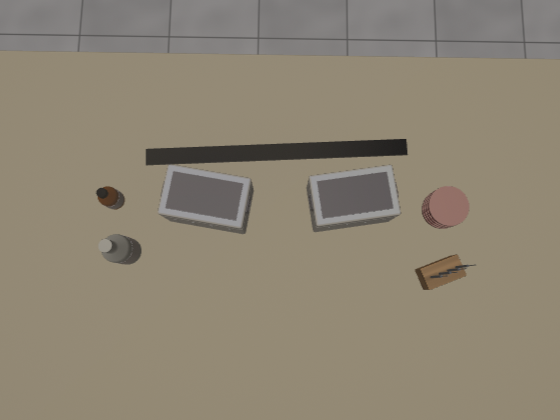

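View pics/side0.png

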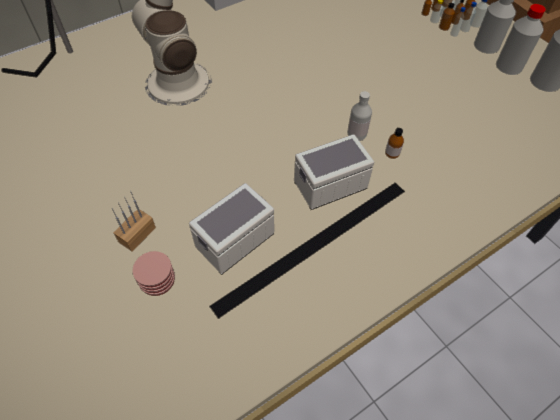

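Both crates stand in front of the line. In the top view the left one (A) is at pixel (205,198) and the right one (B) at (354,196). The line runs along rows 157 to 147, and the bystanders are well clear at the sides. The detections agree with the pictures, except for two false loop_block reports.

```bash
cat >> h.py <<'E'
from scipy.spatial.transform import Rotation as Ro
def target(yaw,tilt=0): # tool x along yaw(deg), tilt: fingers point ahead (away) by tilt deg
    return Ro.from_euler("z",yaw,degrees=True)*Ro.from_matrix(np.diag([1,-1,-1.]))*Ro.from_euler("y",tilt,degrees=True)
def go(pos,yaw,tilt=0,pose=None):
    s=arm.read_state(); p,R=(s["position"],Ro.from_quat(s["ee_rot"])) if pose is None else pose
    T=target(yaw,tilt)
    print("rot units",((R.inv()*T).as_rotvec(degrees=True)/6).round(2),"then shift units",(T.inv().apply(np.array(pos)-p)/25).round(2), "pos",p.round(1),"zyaw",R.as_matrix()[:,0].round(2),"F",s["contact_force"].round(1),"t",s["clock"])
    return np.array(pos),T
E
python3 - <<'E'
from h import *
print(target(0,30).as_matrix().round(2))
p=go((695,143.5,207),-9.7)
E
```

```text
[[ 0.87  0.    0.5 ]
 [ 0.   -1.    0.  ]
 [ 0.5   0.   -0.87]]
rot units [-0.   0.  -1.5] then shift units [2.252e+01 1.435e+01 1.000e-02] pos [200.6 591.9 207.3] zyaw [ 0.95 -0.32 -0.  ] F [-0.1 -0.1  1. ] t 0.7
```

Call:
apply_moves --delta_rot '[[0, 0, -0.75], [0, 0, -0.75], [0, 0, 0], [0, 0, 0], [0, 0, 0], [0, 0, 0], [0, 0, 0], [0, 0, 0], [0, 0, 0], [0, 0, 0], [0, 0, 0], [0, 0, 0], [0, 0, 0], [0, 0, 0], [0, 0, 0], [0, 0, 0], [0, 0, 0], [0, 0, 0], [0, 0, 0], [0, 0, 0]]' --xyz '[[0, 0, 0], [0, 0, 0], [1, 0.64, 0], [1, 0.64, 0], [1, 0.64, 0], [1, 0.64, 0], [1, 0.64, 0], [1, 0.64, 0], [1, 0.64, 0], [1, 0.64, 0], [1, 0.64, 0], [1, 0.64, 0], [1, 0.64, 0], [1, 0.64, 0], [1, 0.64, 0], [1, 0.64, 0], [1, 0.64, 0], [1, 0.64, 0], [1, 0.64, 0], [1, 0.64, 0]]' --hand '[-1, -1, -1, -1, -1, -1, -1, -1, -1, -1, -1, -1, -1, -1, -1, -1, -1, -1, -1, -1]'

```text
clock: 2.37
position: [596.5, 230.9, 207.4]
ee_rot: [0.996, -0.085, 0.0, -0.0]
contact_force: [0.3, 1.2, -0.2]
gripper_width: 85.3
grasp_force: 0.0
```

```bash
python3 - <<'E'
from h import *
go((695,143.5,87),-9.7)
E
```

```text
rot units [-0. -0. -0.] then shift units [4.47 2.78 4.82] pos [596.5 230.9 207.4] zyaw [ 0.99 -0.17  0.  ] F [ 0.3  1.2 -0.2] t 2.3667
```

Call:
apply_moves --delta_rot '[[0, 0, 0], [0, 0, 0], [0, 0, 0], [0, 0, 0], [0, 0, 0], [0, 0, 0], [0, 0, 0], [0, 0, 0], [0, 0, 0], [0, 0, 0], [0, 0, 0], [0, 0, 0], [0, 0, 0]]' --xyz '[[0.9, 0.56, 0], [0.9, 0.56, 0], [0.9, 0.56, 0], [0.9, 0.56, 0], [0.9, 0.56, 0], [0, 0, 0], [0, 0, 0.8], [0, 0, 0.8], [0, 0, 0.8], [0, 0, 0.8], [0, 0, 0.8], [0, 0, 0.8], [0, 0, 0]]' --hand '[-1, -1, -1, -1, -1, -1, -1, -1, -1, -1, -1, -1, -1]'

```text
clock: 3.45
position: [691.1, 143.5, 82.1]
ee_rot: [0.996, -0.085, -0.004, 0.002]
contact_force: [-1.1, 0.8, -1.5]
gripper_width: 85.7
grasp_force: 0.0
```

```bash
python3 - <<'E'
from h import *
P=eyes.get_image("side");save(P,"s1")
p=go((695,143.5,87),-9.7)
c=np.array([615,157.]);e=np.array([np.cos(np.radians(-9.7)),np.sin(np.radians(-9.7))])
for th in (0,10,20,30,40,48,55):
    t=np.radians(th);s=97
    x=110*np.cos(t)-s*np.sin(t)+11;z=110*np.sin(t)+s*np.cos(t)-13
    print(th,"x rel tool units",round((x-136)/25,2),"z",round(z,1))
E
```

```text
rot units [ 0.03  0.05 -0.  ] then shift units [ 0.09 -0.01 -0.09] pos [692.7 143.8  84.7] zyaw [ 0.99 -0.17 -0.  ] F [ 0.5 -0.   0.5] t 3.5
0 x rel tool units -0.6 z 84.0
10 x rel tool units -1.34 z 101.6
20 x rel tool units -2.19 z 115.8
30 x rel tool units -3.13 z 126.0
40 x rel tool units -4.12 z 132.0
48 x rel tool units -4.94 z 133.7
55 x rel tool units -5.65 z 132.7
```

View pics/s1.png

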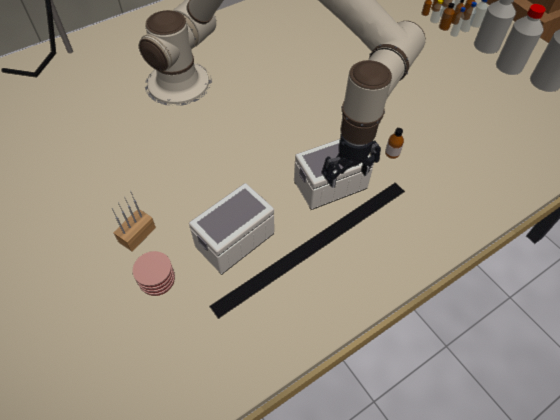

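Call:
apply_moves --delta_rot '[[0, 0, 0], [0, 0, 0], [0, 0, 0], [0, 0, 0], [0, 0, 0], [0, 0, 0], [0, 0, 0], [0, 0, 0], [0, 0, 0], [0, 0, 0], [0, 0, 0], [0, 0, 0], [0, 0, 0], [0, 0, 0], [0, 0, 0], [0, 0, 0]]' --xyz '[[-0.2, 0, 0], [-0.2, 0, 0], [-0.2, 0, 0], [-0.2, 0, 0], [-0.25, 0, -0.18], [-0.25, 0, -0.2], [-0.25, 0, -0.2], [-0.28, 0, -0.19], [-0.28, 0, -0.19], [-0.28, 0, -0.19], [-0.31, 0, -0.13], [-0.31, 0, -0.13], [-0.31, 0, -0.13], [-0.33, 0, -0.08], [-0.33, 0, -0.08], [0, 0, 0]]' --hand '[-1, -1, -1, -1, -1, -1, -1, -1, -1, -1, -1, -1, -1, -1, -1, -1]'

```text
clock: 4.83
position: [595.0, 161.1, 130.4]
ee_rot: [0.996, -0.084, -0.0, -0.0]
contact_force: [0.3, 0.5, 0.5]
gripper_width: 85.1
grasp_force: 0.0
```

```bash
python3 - <<'E'
from h import *
P=eyes.get_image("side");save(P,"s2")
p=go((695,143.5,87),-9.7)
E
```

```text
rot units [-0. -0.  0.] then shift units [4.03 0.02 1.73] pos [595.8 161.1 130.2] zyaw [ 0.99 -0.17  0.  ] F [ 0.2 -0.4  0.3] t 4.8833
```

View pics/s2.png

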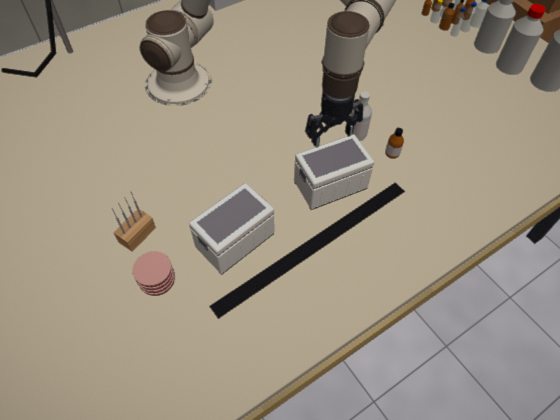

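The crate is still upright at (333,170): the fingers rose and slipped over its top. I'll check that it hasn't moved, go back behind it and push lower, rising later.

Call:
apply_moves --delta_rot '[[0, 0, 0], [0, 0, 0], [0, 0, 0], [0, 0, 0], [0, 0, 0], [0, 0, 0], [0, 0, 0], [0, 0, 0], [0, 0, 0], [0, 0, 0], [0, 0, 0], [0, 0, 0]]' --xyz '[[0, 0, -0.8], [0.8, 0, 0], [0.8, 0, 0], [0.8, 0, 0], [0.9, 0, 0], [0.9, 0, 0], [0, 0, 0], [0, 0, 0.7], [0, 0, 0.7], [0, 0, 0.8], [0, 0, 0.8], [0, 0, 0]]' --hand '[-1, -1, -1, -1, -1, -1, -1, -1, -1, -1, -1, -1]'

```text
clock: 5.88
position: [696.5, 142.2, 69.2]
ee_rot: [0.996, -0.085, -0.005, 0.002]
contact_force: [-1.1, -0.9, -1.6]
gripper_width: 85.4
grasp_force: 0.0
```

```bash
python3 - <<'E'
from h import *
P=eyes.get_image("side");C=cloud(P);ok=P["range_z"]>0
for r in nets.masks_of("crate_1",P):
    X=C[r["region"]&ok];T=X[abs(X[:,2]-122)<6];print(r["score"],len(T),cv2.minAreaRect(T[:,:2].astype(np.float32)) if len(T)>9 else "")
# gripper points near crate A far side
X=C[ok&(C[...,2]>60)&(C[...,2]<140)&(C[...,0]>674)&(C[...,0]<740)&(abs(C[...,1]-143)<75)]
print(len(X),np.percentile(X,[0,5,50,95,100],axis=0).round(0))
p=go((695,143.5,70),-9.7)
E
```

```text
0.83 1023 ((594.899658203125, 110.77651977539062), (109.66776275634766, 169.29122924804688), 42.276153564453125)
0.73 2826 ((623.1085205078125, -158.53033447265625), (111.17041778564453, 179.31866455078125), 8.796531677246094)
203 [[674.  83.  60.]
 [675.  86.  64.]
 [691. 183. 113.]
 [712. 200. 136.]
 [715. 208. 140.]]
rot units [ 0.01  0.01 -0.  ] then shift units [-0.19  0.01  0.17] pos [699.6 142.9  74.2] zyaw [ 0.99 -0.17 -0.  ] F [-0.3 -0.   0.4] t 5.9833
```

Call:
apply_moves --delta_rot '[[0, 0, 0], [0, 0, 0], [0, 0, 0], [0, 0, 0], [0, 0, 0], [0, 0, 0], [0, 0, 0], [0, 0, 0], [0, 0, 0]]' --xyz '[[-0.2, 0, 0], [-0.2, 0, 0], [-0.2, 0, 0], [-0.2, 0, 0], [-0.2, 0, 0], [-0.2, 0, 0], [-0.2, 0, 0], [-0.2, 0, 0], [-0.2, 0, 0]]' --hand '[-1, -1, -1, -1, -1, -1, -1, -1, -1]'

```text
clock: 6.73
position: [663.4, 151.5, 82.0]
ee_rot: [0.997, -0.083, 0.01, -0.002]
contact_force: [10.4, -3.0, 10.9]
gripper_width: 85.6
grasp_force: 6.1
```

```bash
python3 - <<'E'
from h import *
P=eyes.get_image("side");cv2.imwrite("pics/s3.png",cv2.resize(P["frame"][60:270,200:480,::-1],None,fx=2.5,fy=2.5))
p=go((695,143.5,70),-9.7)
E
```

```text
rot units [-0.06 -0.17  0.03] then shift units [1.35 0.1  0.48] pos [662.2 151.7  82. ] zyaw [ 0.99 -0.17  0.02] F [ 7.8 -3.2  9.8] t 6.7833
```

View pics/s3.png

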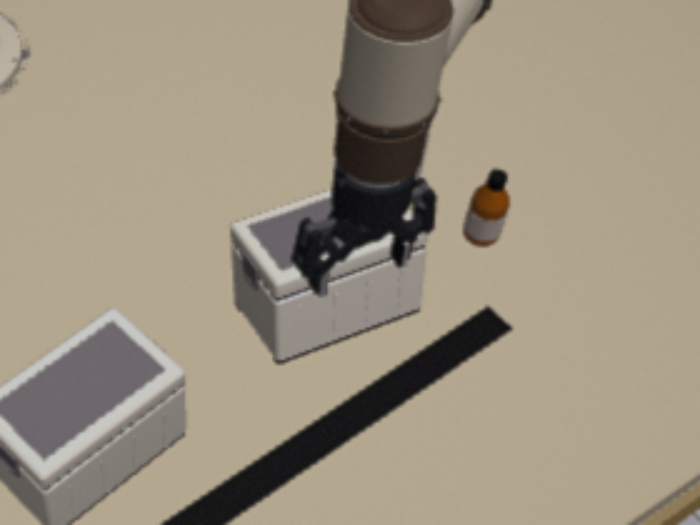

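Call:
apply_moves --delta_rot '[[0, 0, 0], [0, 0, 0], [0, 0, 0], [0, 0, 0], [0, 0, 0], [0, 0, 0], [0, 0, 0], [0, 0, 0], [0, 0, 0], [0, 0, 0]]' --xyz '[[-0.27, 0, -0.25], [-0.27, 0, -0.25], [-0.27, 0, -0.25], [-0.3, 0, -0.2], [-0.3, 0, -0.18], [-0.3, 0, -0.18], [-0.33, 0, -0.14], [-0.33, 0, -0.12], [-0.33, 0, -0.12], [0, 0, 0]]' --hand '[-1, -1, -1, -1, -1, -1, -1, -1, -1, -1]'

```text
clock: 7.62
position: [587.2, 162.2, 117.5]
ee_rot: [0.996, -0.084, -0.001, 0.0]
contact_force: [-1.5, 0.2, -0.3]
gripper_width: 85.4
grasp_force: 0.0
```

```bash
python3 - <<'E'
from h import *
P=eyes.get_image("side");cv2.imwrite("pics/s4.png",cv2.resize(P["frame"][60:270,200:480,::-1],None,fx=2.5,fy=2.5))
p=go((695,143.5,70),-9.7)
E
```

```text
rot units [0. 0. 0.] then shift units [4.34 0.02 1.89] pos [588.2 162.2 117.3] zyaw [ 0.99 -0.17 -0.  ] F [ 0.7 -0.8  0.5] t 7.6667
```

View pics/s4.png

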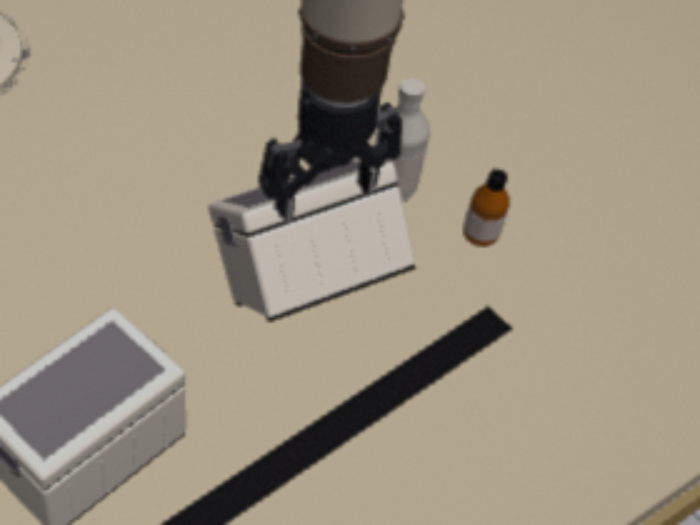

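The crate is leaning well over, with its far bottom edge up at about (340,295) in the crop. I'll keep going past the balance point.

Call:
apply_moves --delta_rot '[[0, 0, 0], [0, 0, 0], [0, 0, 0], [0, 0, 0], [0, 0, 0], [0, 0, 0], [0, 0, 0], [0, 0, 0], [0, 0, 0], [0, 0, 0], [0, 0, 0]]' --xyz '[[-0.33, 0, -0.12], [-0.33, 0, -0.1], [-0.33, 0, -0.1], [-0.33, 0, -0.1], [-0.33, 0, -0.1], [-0.2, 0, -0.1], [0, 0, -0.7], [0, 0, -1], [0, 0, -1], [0, 0, 0], [0, 0, 0]]' --hand '[-1, -1, -1, -1, -1, -1, -1, -1, -1, -1, -1]'

```text
clock: 8.58
position: [544.0, 170.5, 202.0]
ee_rot: [0.996, -0.085, 0.002, -0.001]
contact_force: [0.4, -0.3, -0.4]
gripper_width: 85.3
grasp_force: 0.0
```

```bash
python3 - <<'E'
from h import *
P=eyes.get_image("top");C=cloud(P);ok=P["range_z"]>0
for r in nets.masks_of("crate_1",P):
    X=C[r["region"]&ok];T=X[(X[:,2]>95)&(X[:,2]<130)];print(r["score"],len(T),np.median(T[:,2]),cv2.minAreaRect(T[:,:2].astype(np.float32)) if len(T)>9 else "")
for n in("line","stamp"):
  for cam in ("top","side"):
    P=eyes.get_image(cam);C=cloud(P);ok=P["range_z"]>0
    for r in nets.masks_of(n,P): print(n,cam,r["score"],np.array(r["bbox"]).round(),C[r["region"]&ok].mean(0).round())
# B approach: centre 621.5,-158 yaw 8.7
e=np.array([np.cos(np.radians(8.7)),np.sin(np.radians(8.7))]);q=np.array([621.5,-158])+82*e
p=go((*q,200),8.7);go((*q,70),8.7,pose=p)
E
```

```text
0.68 4078 110.29084340493674 ((500.83453369140625, 176.74786376953125), (180.4990997314453, 120.50323486328125), 80.87976837158203)
0.58 4473 120.55746341628553 ((620.3978881835938, -156.7515869140625), (110.7249984741211, 185.665283203125), 8.879212379455566)
line top 0.62 [149. 140. 411. 164.] [745.  -0.   1.]
line side 0.92 [208. 184. 404. 315.] [747. -20.   1.]
stamp top 0.75 [311. 166. 398. 233.] [ 615. -154.  112.]
stamp side 0.58 [190. 183. 273. 274.] [ 640. -166.   97.]
rot units [ 0.    0.01 -3.07] then shift units [ 4.380e+00  1.344e+01 -1.000e-02] pos [543.4 169.8 199.6] zyaw [ 0.99 -0.17 -0.  ] F [ 0.3 -0.7 -0.2] t 9.0833
rot units [0. 0. 0.] then shift units [0.  0.  5.2] pos [ 702.6 -145.6  200. ] zyaw [0.99 0.15 0.  ] F [ 0.3 -0.7 -0.2] t 9.0833
```

Crate A is down (110 mm high). Next is crate B.

Call:
apply_moves --delta_rot '[[0, 0, -0.77], [0, 0, -0.77], [0, 0, -0.77], [0, 0, -0.77], [0, 0, 0], [0, 0, 0], [0, 0, 0], [0, 0, 0], [0, 0, 0], [0, 0, 0], [0, 0, 0], [0, 0, 0], [0, 0, 0], [0, 0, 0], [0, 0, 0], [0, 0, 0], [0, 0, 0], [0, 0, 0], [0, 0, 0]]' --xyz '[[0, 0, 0], [0, 0, 0], [0, 0, 0], [0, 0, 0], [0.31, 0.96, 0], [0.31, 0.96, 0], [0.31, 0.96, 0], [0.31, 0.96, 0], [0.31, 0.96, 0], [0.31, 0.96, 0], [0.31, 0.96, 0], [0.31, 0.96, 0], [0.31, 0.96, 0], [0.31, 0.96, 0], [0.31, 0.96, 0], [0.31, 0.96, 0], [0.32, 0.96, 0], [0.32, 0.96, 0], [0, 0, 0]]' --hand '[-1, -1, -1, -1, -1, -1, -1, -1, -1, -1, -1, -1, -1, -1, -1, -1, -1, -1, -1]'

```text
clock: 10.67
position: [703.4, -149.6, 198.6]
ee_rot: [0.997, 0.074, -0.0, 0.0]
contact_force: [-0.4, 0.2, -1.4]
gripper_width: 85.7
grasp_force: 0.0
```

Call:
apply_moves --delta_rot '[[0, 0, 0], [0, 0, 0], [0, 0, 0], [0, 0, 0], [0, 0, 0], [0, 0, 0], [0, 0, 0], [0, 0, 0], [0, 0, 0]]' --xyz '[[0, 0, 0], [0, 0, 0], [0, 0, 0.9], [0, 0, 0.9], [0, 0, 0.9], [0, 0, 0.9], [0, 0, 0.8], [0, 0, 0.8], [0, 0, 0]]' --hand '[-1, -1, -1, -1, -1, -1, -1, -1, -1]'

```text
clock: 11.42
position: [698.9, -143.7, 65.2]
ee_rot: [0.997, 0.077, -0.004, -0.001]
contact_force: [-0.9, 0.3, -1.5]
gripper_width: 85.3
grasp_force: 0.0
```

```bash
python3 - <<'E'
from h import *
go((702.5,-145.5,70),8.7)
E
```

```text
rot units [-0.03  0.08  0.02] then shift units [ 0.13  0.09 -0.19] pos [ 698.9 -143.7   65.2] zyaw [ 0.99  0.15 -0.01] F [-0.9  0.3 -1.5] t 11.4167
```

Call:
apply_moves --delta_rot '[[0, 0, 0], [0, 0, 0], [0, 0, 0], [0, 0, 0], [0, 0, 0], [0, 0, 0], [0, 0, 0], [0, 0, 0], [0, 0, 0], [0, 0, 0], [0, 0, 0], [0, 0, 0], [0, 0, 0], [0, 0, 0], [0, 0, 0], [0, 0, 0], [0, 0, 0], [0, 0, 0], [0, 0, 0]]' --xyz '[[-0.2, 0, 0], [-0.2, 0, 0], [-0.2, 0, 0], [-0.2, 0, 0], [-0.2, 0, 0], [-0.2, 0, 0], [-0.2, 0, 0], [-0.2, 0, 0], [-0.2, 0, 0], [-0.27, 0, -0.25], [-0.27, 0, -0.25], [-0.27, 0, -0.25], [-0.3, 0, -0.2], [-0.3, 0, -0.18], [-0.3, 0, -0.18], [-0.33, 0, -0.14], [-0.33, 0, -0.12], [-0.33, 0, -0.12], [0, 0, 0]]' --hand '[-1, -1, -1, -1, -1, -1, -1, -1, -1, -1, -1, -1, -1, -1, -1, -1, -1, -1, -1]'

```text
clock: 13.0
position: [589.1, -162.9, 112.5]
ee_rot: [0.997, 0.076, -0.001, -0.0]
contact_force: [-0.1, -0.3, 0.2]
gripper_width: 85.4
grasp_force: 0.0
```

Call:
apply_moves --delta_rot '[[0, 0, 0], [0, 0, 0], [0, 0, 0], [0, 0, 0], [0, 0, 0], [0, 0, 0], [0, 0, 0], [0, 0, 0], [0, 0, 0], [0, 0, 0], [0, 0, 0]]' --xyz '[[-0.33, 0, -0.12], [-0.33, 0, -0.1], [-0.33, 0, -0.1], [-0.33, 0, -0.1], [-0.33, 0, -0.1], [-0.2, 0, -0.1], [0, 0, -0.7], [0, 0, -1], [0, 0, -1], [0, 0, 0], [0, 0, 0]]' --hand '[-1, -1, -1, -1, -1, -1, -1, -1, -1, -1, -1]'

```text
clock: 13.92
position: [546.2, -169.8, 197.2]
ee_rot: [0.997, 0.076, 0.002, 0.0]
contact_force: [-0.9, 0.3, -0.4]
gripper_width: 85.4
grasp_force: 0.0
```

```bash
python3 - <<'E'
from h import *
P=eyes.get_image("top");C=cloud(P);ok=P["range_z"]>0
for r in nets.masks_of("crate_1",P):
    X=C[r["region"]&ok];T=X[(X[:,2]>95)&(X[:,2]<130)];print(r["score"],len(T),np.median(T[:,2]),cv2.minAreaRect(T[:,:2].astype(np.float32)) if len(T)>9 else "")
P=eyes.get_image("side");C=cloud(P);ok=P["range_z"]>0;save(P,"s5")
for r in nets.masks_of("stamp",P): print(r["score"],np.array(r["bbox"]).round(),C[r["region"]&ok].mean(0).round())
m=ok&(abs(C[...,2])<6)&(P["frame"].max(-1)<60)&(C[...,0]>700)&(C[...,0]<790)&(abs(C[...,1])<330)
X=C[m][:,:2];k=np.polyfit(X[:,1],X[:,0],1);print("line x=",k,cv2.minAreaRect(X.astype(np.float32)))
go((0,0,0),0)
E
```

```text
0.8 3855 110.2017910884861 ((504.2229309082031, -175.090576171875), (114.84058380126953, 180.7244110107422), 8.565417289733887)
0.59 5003 110.25008065461708 ((501.2318115234375, 176.79922485351562), (180.6217803955078, 120.84220886230469), 80.61181640625)
0.66 [164. 160. 244. 247.] [ 530. -184.   88.]
line x= [-5.51623144e-02  7.45701808e+02] ((744.84375, 8.353179931640625), (38.76976776123047, 615.8738403320312), 3.219977855682373)
rot units [-0.01  0.02  1.46] then shift units [-21.78  -6.78   7.76] pos [ 544.6 -169.6  194. ] zyaw [ 0.99  0.15 -0.  ] F [0.  0.3 0.5] t 14.1167
```

View pics/s5.png

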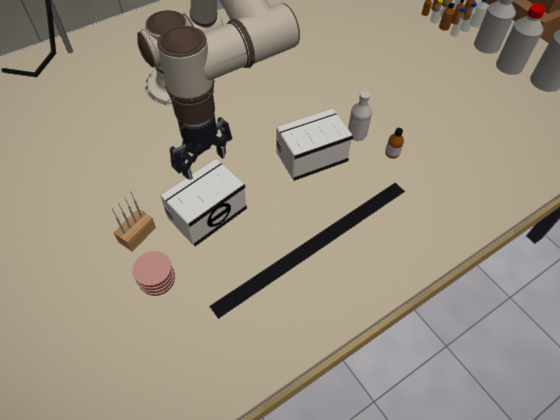

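The stamp shows on the underside of crate B, the right one, at (219,214), and crate A's underside is blank. Both crates lie down. I'll now go to B's lid side with the tool tilted.

```bash
python3 - <<'E'
from h import *
p=go((410,-180,160),3.2);p=go((410,-180,160),3.2,35,pose=p);go((410,-180,20),3.2,35,pose=p)
E
```

```text
rot units [-0.01  0.02  0.92] then shift units [-5.4   0.11  1.36] pos [ 544.6 -169.6  194. ] zyaw [ 0.99  0.15 -0.  ] F [0.  0.3 0.5] t 14.1167
rot units [0.   5.83 0.  ] then shift units [0. 0. 0.] pos [ 410 -180  160] zyaw [1.   0.06 0.  ] F [0.  0.3 0.5] t 14.1167
rot units [0. 0. 0.] then shift units [-3.21  0.    4.59] pos [ 410 -180  160] zyaw [0.82 0.05 0.57] F [0.  0.3 0.5] t 14.1167
```

Call:
apply_moves --delta_rot '[[0, 0, 0.92], [0, 0, 0], [0, 0, 0], [0, 0, 0], [0, 0, 0], [0, 0, 0], [0, 0, 0], [0, 0, 0], [0, 0.73, 0], [0, 0.73, 0], [0, 0.73, 0], [0, 0.73, 0], [0, 0.73, 0], [0, 0.73, 0], [0, 0.73, 0], [0, 0.73, 0], [0, 0, 0]]' --xyz '[[0, 0, 0], [-0.9, 0, 0], [-0.9, 0, 0], [-0.9, 0, 0], [-0.9, 0, 0], [-0.9, 0, 0], [-0.9, 0, 0.68], [0, 0, 0.68], [0, 0, 0], [0, 0, 0], [0, 0, 0], [0, 0, 0], [0, 0, 0], [0, 0, 0], [0, 0, 0], [0, 0, 0], [0, 0, 0]]' --hand '[-1, -1, -1, -1, -1, -1, -1, -1, -1, -1, -1, -1, -1, -1, -1, -1, -1]'

```text
clock: 15.53
position: [407.5, -176.8, 159.0]
ee_rot: [0.954, 0.025, 0.3, -0.01]
contact_force: [-0.2, 0.3, 0.4]
gripper_width: 85.6
grasp_force: 0.0
```

```bash
python3 - <<'E'
from h import *
go((410,-180,22),3.2,35)
P=eyes.get_image("top");C=cloud(P);ok=P["range_z"]>0
for r in nets.masks_of("crate_1",P):
    X=C[r["region"]&ok];T=X[(X[:,2]>100)&(X[:,2]<120)];print(r["score"],len(T),cv2.minAreaRect(T[:,:2].astype(np.float32)))
print(arm.read_state()["joints"].round(2))
E
```

```text
rot units [-0.01  0.02 -0.05] then shift units [-3.07  0.13  4.54] pos [ 407.5 -176.8  159. ] zyaw [0.82 0.04 0.57] F [-0.2  0.3  0.4] t 15.5333
0.84 4945 ((501.53851318359375, 176.73638916015625), (180.27297973632812, 120.19522857666016), 80.68585205078125)
0.7 4929 ((507.235595703125, -174.62905883789062), (120.66807556152344, 180.84591674804688), 8.520293235778809)
[-0.16 -0.09 -0.73 -0.36 -0.35  2.09]
```

Call:
apply_moves --delta_rot '[[0, -0.56, 0], [0, -0.56, 0], [0, -0.55, 0], [0, 0, 0], [0, 0, 0]]' --xyz '[[0, 0, 0], [0, 0, 0], [0, 0, 0], [0, 0, 0], [0, 0, 0]]' --hand '[-1, -1, -1, -1, -1]'

```text
clock: 16.05
position: [411.7, -177.1, 161.3]
ee_rot: [0.976, 0.028, 0.216, -0.006]
contact_force: [-0.8, -0.7, -0.4]
gripper_width: 85.6
grasp_force: 0.0
```

```bash
python3 - <<'E'
from h import *
p=go((415,-180,28),3.2,25)
print(arm.read_state()["joints"].round(2))
E
```

```text
rot units [-0.   -0.    0.02] then shift units [-2.14  0.12  4.89] pos [ 411.7 -177.1  161.3] zyaw [0.9  0.05 0.42] F [-0.8 -0.7 -0.4] t 16.05
[-0.09 -0.06 -0.7  -0.13 -0.49  1.83]
```

Descend.

Call:
apply_moves --delta_rot '[[0, 0, 0], [0, 0, 0], [0, 0, 0], [0, 0, 0], [0, 0, 0], [0, 0, 0], [0, 0, 0], [0, 0, 0], [0, 0, 0]]' --xyz '[[-0.3, 0.06, 0.7], [-0.3, 0.06, 0.7], [-0.3, 0, 0.7], [-0.3, 0, 0.7], [-0.3, 0, 0.7], [-0.3, 0, 0.7], [-0.3, 0, 0.7], [0, 0, 0], [0, 0, 0]]' --hand '[-1, -1, -1, -1, -1, -1, -1, -1, -1]'

```text
clock: 16.8
position: [414.7, -180.6, 27.5]
ee_rot: [0.976, 0.027, 0.216, -0.006]
contact_force: [-0.4, 0.4, 0.3]
gripper_width: 85.4
grasp_force: 0.0
```

```bash
python3 - <<'E'
from h import *
p=go((415,-180,28),3.2,25)
p=go((600,-170,28),3.2,25)
print(arm.read_state()["joints"].round(2))
P=eyes.get_image("side");save(P,"s6")
E
```

```text
rot units [-0.    0.02 -0.01] then shift units [ 0.02 -0.02 -0.01] pos [ 414.7 -180.6   27.5] zyaw [0.91 0.05 0.42] F [-0.4  0.4  0.3] t 16.8
rot units [-0.    0.02 -0.01] then shift units [ 6.74 -0.01  3.12] pos [ 414.7 -180.6   27.5] zyaw [0.91 0.05 0.42] F [-0.4  0.4  0.3] t 16.8
[-0.16  0.23 -0.74 -0.49 -0.19  2.25]
```

View pics/s6.png

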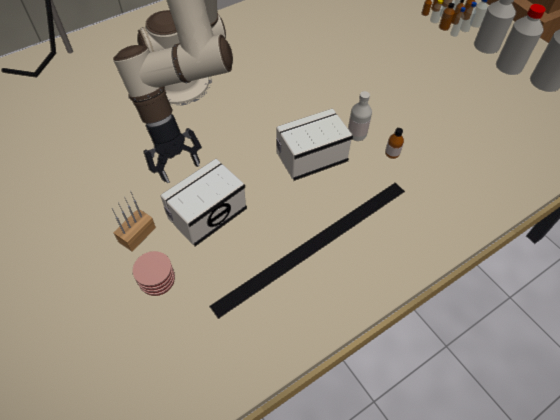

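The fingers stand clear in front of B's lid, at about (175,155) in the picture. Start pushing.

Call:
apply_moves --delta_rot '[[0, 0, 0], [0, 0, 0], [0, 0, 0], [0, 0, 0], [0, 0, 0], [0, 0, 0], [0, 0, 0], [0, 0, 0], [0, 0, 0], [0, 0, 0], [0, 0, 0], [0, 0, 0], [0, 0, 0], [0, 0, 0], [0, 0, 0], [0, 0, 0], [0, 0, 0], [0, 0, 0], [0, 0, 0], [0, 0, 0]]' --xyz '[[0.25, 0, 0.117], [0.25, 0, 0.117], [0.25, 0, 0.117], [0.25, 0, 0.117], [0.25, 0, 0.117], [0.25, 0, 0.117], [0.25, 0, 0.117], [0.25, 0, 0.117], [0.25, 0, 0.117], [0.25, 0, 0.117], [0.25, 0, 0.117], [0.25, 0, 0.117], [0.25, 0, 0.117], [0.25, 0, 0.117], [0.25, 0, 0.117], [0.25, 0, 0.117], [0.25, 0, 0.117], [0.25, 0, 0.117], [0.25, 0, 0.117], [0, 0, 0]]' --hand '[-1, -1, -1, -1, -1, -1, -1, -1, -1, -1, -1, -1, -1, -1, -1, -1, -1, -1, -1, -1]'

```text
clock: 18.52
position: [548.2, -172.7, 28.4]
ee_rot: [0.976, 0.028, 0.218, -0.006]
contact_force: [-1.7, -1.4, -1.1]
gripper_width: 85.3
grasp_force: 0.7
```

```bash
cat >> h.py <<'E'
def status():
    for cam in("top","side"):
        P=eyes.get_image(cam);C=cloud(P);ok=P["range_z"]>0
        for r in nets.masks_of("crate_1",P):
            X=C[r["region"]&ok];X=X[(X[:,2]>103)&(X[:,2]<117)]
            if len(X)<300: continue
            c,s,a=cv2.minAreaRect(X[:,:2].astype(np.float32))
            if s[0]>s[1]: a-=90
            e=np.array([np.cos(np.radians(a)),np.sin(np.radians(a))]);d=min(s)
            far=np.percentile(X[:,:2]@e,99.7)
            t=np.array([-e[1],e[0]]);f=far*e+t*(np.array(c)@t)
            print(cam,np.round(c,1),np.round(s,1),"yaw",round(a,2),"foot",f.round(1),"to line",round((f[0]+.0552*f[1]-745.3)*.9985,1))
E
python3 - <<'E'
from h import *
status();go((600,-170,28),3.2,25)
print(arm.read_state()["joints"].round(2))
E
```

```text
top [501.6 176.4] [179.7 120.4] yaw -9.24 foot [560.3 166.8] to line -175.5
top [ 598.7 -175. ] [120.7 179.9] yaw 3.5 foot [ 658.3 -171.4] to line -96.4
side [ 600.  -176.5] [122.4 179.7] yaw 3.43 foot [ 660.2 -172.9] to line -94.5
side [502.3 174.5] [179.3 125.6] yaw -9.57 foot [563.  164.3] to line -173.0
rot units [ 0.   -0.03  0.01] then shift units [1.91 0.01 0.92] pos [ 547.2 -172.8   28.7] zyaw [0.9  0.05 0.43] F [-1.  -0.2  0.3] t 18.7167
[-0.06  0.38 -0.57 -0.26 -0.19  1.93]
```

Call:
apply_moves --delta_rot '[[0, 0, 0], [0, 0, 0], [0, 0, 0], [0, 0, 0], [0, 0, 0], [0, 0, 0], [0, 0, 0], [0, 0, 0], [0, 0, 0], [0, 0, 0], [0, 0, 0], [0, 0, 0], [0, 0, 0]]' --xyz '[[0.24, 0, 0.113], [0.24, 0, 0.113], [0.24, 0, 0.113], [0.24, 0, 0.113], [0.24, 0, 0.113], [0.24, 0, 0.113], [0.24, 0, 0.113], [0.24, 0, 0.113], [0.24, 0, 0.113], [0.24, 0, 0.113], [0.24, 0, 0.113], [0.24, 0, 0.113], [0, 0, 0]]' --hand '[-1, -1, -1, -1, -1, -1, -1, -1, -1, -1, -1, -1, -1]'

```text
clock: 19.8
position: [625.7, -168.4, 28.0]
ee_rot: [0.976, 0.028, 0.216, -0.006]
contact_force: [-1.8, -1.2, -0.5]
gripper_width: 85.7
grasp_force: 0.5
```

```bash
python3 - <<'E'
from h import *
status();go((600,-170,28),3.2,25)
print(arm.read_state()["joints"].round(2))
E
```

```text
top [501.5 176.4] [179.5 119.9] yaw -9.39 foot [559.9 166.7] to line -175.9
top [ 676.  -171.1] [121.9 180.2] yaw 3.32 foot [ 735.5 -167.6] to line -19.0
side [502.6 175.2] [182.  125.6] yaw -8.87 foot [563.2 165.7] to line -172.6
side [ 677.8 -172.3] [123.4 179.9] yaw 3.17 foot [ 738.5 -168.9] to line -16.1
rot units [-0.   -0.01  0.01] then shift units [-0.93  0.01 -0.44] pos [ 625.7 -168.3   27.9] zyaw [0.9  0.05 0.42] F [-0.8 -0.2  0.4] t 20.0
[-0.04  0.47 -0.43 -0.17 -0.24  1.82]
```

Call:
apply_moves --delta_rot '[[0, 0, 0], [0, 0, 0], [0, 0, 0], [0, 0, 0], [0, 0, 0], [0, 0, 0], [0, 0, 0], [0, 0, 0], [0, 0, 0], [0, 0, 0], [0, 0, 0], [0, 0, 0], [0, 0, 0], [0, 0, 0], [0, 0, 0], [0, 0, 0]]' --xyz '[[0.163, 0, 0.076], [0.163, 0, 0.076], [0.163, 0, 0.076], [0.163, 0, 0.076], [0, 0, 0], [0, 0, 0], [-0.45, 0, -0.21], [-0.45, 0, -0.21], [-0.45, 0, -0.21], [-0.45, 0, -0.21], [0, 0, -0.6], [0, 0, -0.8], [0, 0, -0.8], [0, 0, -0.8], [0, 0, 0], [0, 0, 0]]' --hand '[-1, -1, -1, -1, -1, -1, -1, -1, -1, -1, -1, -1, -1, -1, -1, -1]'

```text
clock: 21.33
position: [561.7, -171.9, 97.1]
ee_rot: [0.976, 0.027, 0.218, -0.006]
contact_force: [-0.2, -0.6, 0.3]
gripper_width: 85.3
grasp_force: 0.0
```

```bash
python3 - <<'E'
from h import *
status();go((600,-170,28),3.2,25)
P=eyes.get_image("top");save(P,"t7")
E
```

```text
top [501.4 176.4] [179.4 120.2] yaw -9.52 foot [560.  166.5] to line -175.8
top [ 693.5 -169.9] [121.7 180.4] yaw 3.56 foot [ 753.3 -166.2] to line -1.2
side [503.  174.2] [180.4 125. ] yaw -9.68 foot [562.7 164.1] to line -173.3
side [ 695.7 -170.7] [122.3 180.6] yaw 2.44 foot [ 755.7 -168.1] to line 1.1
rot units [-0.01  0.01  0.  ] then shift units [0.27 0.02 3.06] pos [ 561.6 -171.7   94.6] zyaw [0.91 0.05 0.42] F [ 0.7 -0.1  0.1] t 21.5333
```

View pics/t7.png

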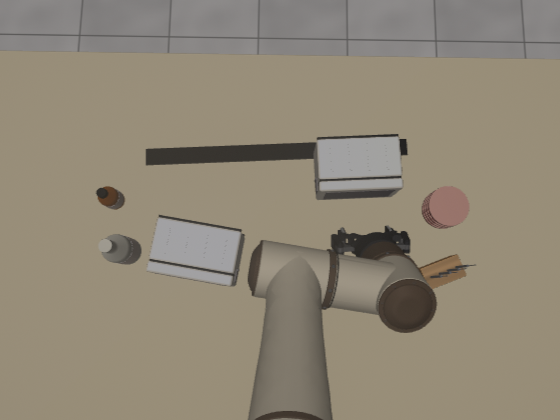

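B lies across the tape, at about (358,165) in the top view, with its foot within about 1 mm of the middle. A lies where it was tipped, and the bystanders haven't moved.

```bash
python3 -c "
from bench import arm
print(arm.job_done())"
```

```text
the job is handed in; nothing more can be done
None
```

The job is handed in: both crates are tipped onto their near long sides, and the stamped one (right) lies with its foot measured within about 1 mm of the tape's middle; the other crate is where it was tipped and the bystanders show no movement (the verdict itself was not reported).

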